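# Kit dryer parts on two spindles

## Robot

A 7-joint arm with a two-finger parallel gripper is mounted at the origin on the work surface. World frame = base frame: x ahead of the robot, y to its left, z up, the work surface at z = 0. Lengths are in m, angles in rad, forces in N, time in s.
With the tool pointing down it reaches from about 0.425 to 0.95 m from the base axis. Payload 4.7 kg.
Tool frame: the origin (TCP) lies on the centre line of the jaws, within the pads' length; the fingertips stand 11 mm ahead of it and the grasp point (between the pads) lies 8 mm behind it; x points along the fingers, y is the direction in which the jaws open and shut, and the axes are right-handed (so a half turn about x gives the same grasp; the last joint's range is limited). The gripper opens to 85 mm and grips with 20 to 120 N. Pads are 22 mm wide; open, the fingers measure 114 mm over their backs; the gripper's body (76 mm by 85 mm) begins 54 mm behind the grasp point. The pads swing forward as they close: fully open they stand 13 mm farther back than shut.
Start: joints at [-1.202, 0.469, -0.049, 1.532, 0.024, 1.141, -0.082], TCP at [0.261, 0.622, 0.242] pointing down, gripper open.
Joint ranges: [-2.59, 2.59], [-0.33, 1.99], [-1.39, 1.29], [0.1, 2.45], [-1.04, 4.18], [0.21, 1.99], [-2.66, 2.66]. Speed limits (rad/s): [2.57, 2.57, 3.14, 3.14, 3.14, 3.14, 3.14].

## Interface

Orientations are given as a rotation vector (axis times angle).
In Python, from station import arm gives the robot as it stands. The module is installed in compiled form; this text tells all that it offers.
- The arm moves only by the tool play_rows, never from a script. Its argument "targets" is a list of rows, each a list of 5 numbers: the finger opening in mm, from 0 to 85.4, then the shift along the world's x, y, z in mm, then the turn about the world's z in rad. In form: [[claw, tx, ty, tz, turn], ...]. A call has exactly 5 rows; each row is the pose to reach, as a shift and turn from the pose commanded when the call began; what a row does not reach only later rows make up. A row lasts 1/8 s, in which the tool goes at most 62.5 mm and 10.7 degrees, less where a joint would pass 70% of its speed; a pose out of reach is approached as far as the arm can. A call with a gripper value outside its range is refused whole. The fingers move at their own pace and stop on an object; the grip force is fixed at half the most. Time passes only in rows, so rows that repeat a pose let the fingers close, or fill a call up. It gives the time, the measured TCP pose, the force and the opening at its end, in the units of the state.
- arm.get_obs(): the state, without advancing time (a new reading comes with each control period).
- arm.capture(name): name is "side" or "top"; returns (picture, depth): 384x512x3 uint8, red, green, blue; 384x512 float32, m along the optical axis (not along the pixel's ray), 0 where there is no reading.
- arm.get_calibration(name): a dict with "intrinsics" (3x3 intrinsics, pixels), "R" (3x3) and "t" (3): a world point X has camera coordinates R X + t. Camera axes: x right, y down, z forward; pixel columns grow to the right and rows downward; lengths in m; the calibration is good to about 2 mm. A picture is of the moment at which its call begins. get_calibration takes no time and is no camera call.
- arm.hand_in(): hands the job in, once; it reports no verdict.
The state is a dict: "t": time; "q": joint angles; "joint_vel": joint speeds; "tau": joint torques, N m; "eef_pos": TCP position; "tool_rot": TCP orientation; "ft_force": force on the tool from outside, world axes, zero at the start; "ft_torque": the same for the moment, N m; "finger_gap": finger opening in m.
Only numpy, scipy, OpenCV 4.12 (cv2) and the standard library are available. Lean on these libraries where they do the work, as an engineer would, in place of code of your own. Each camera call takes 0.05 s, during which the arm holds its last target. There are 200 camera calls.

## Task

Get the dryer repair kits ready by threading the loose parts onto the two upright spindles, each part lying flat on the one below. On the spindle with the round base, from the bottom up: the rubber-tyred roller, then the steel sleeve, then the brass washer; on the spindle with the square base: the aluminium belt pulley, then the hexagonal nut on top of it. Let go of everything, and leave the detergent bottle, the white cup and the small carton standing where they are.

Things in the scene. Friction and masses are not known exactly. Their poses are not given: they have to be found in the camera images.
- round_spindle: Storage spindle with a dark steel ROUND base, diameter 90 mm. It stands fixed on the table. Base 8 mm thick; from its middle rises a bright steel rod, diameter 12 mm, tapering over the last 8 mm to a 5 mm tip 74 mm above the table. Origin: centre of the underside of the base, on the rod's axis; z up.
- square_spindle: Storage spindle with a dark steel SQUARE base, 76 x 76 mm; x and y along the base's sides. It stands fixed on the table. Base 8 mm thick; from its middle rises a bright steel rod, diameter 12 mm, tapering over the last 8 mm to a 5 mm tip 74 mm above the table. Origin: centre of the underside of the base, on the rod's axis; z up.
- roller: Dryer drum roller: thick wheel with a black rubber tyre and a white hub. Outer diameter 66 mm, height 24 mm, bore 24 mm, about 0.16 kg. Lies flat. Origin: centre of its underside, on the bore's axis; z along the axis, up; the same on both faces. Loose.
- sleeve: Plain steel spacer sleeve, the smallest in diameter of the parts. Outer diameter 34 mm, height 24 mm, bore 24 mm, about 0.08 kg. Lies flat. Origin: centre of its underside, on the bore's axis; z along the axis, up; the same on both faces. Loose.
- washer: Flat brass thrust washer. Outer diameter 48 mm, height only 10 mm, bore 24 mm, about 0.08 kg. Lies flat. Origin: centre of its underside, on the bore's axis; z along the axis, up; the same on both faces. Loose.
- pulley: Aluminium belt pulley with two flanges and a groove between them, and six small dark spots round its upper face. Flanges of diameter 60 mm and 5 mm thick, groove floor diameter 48 mm, total height 18 mm, bore 24 mm, about 0.14 kg. Lies flat. Origin: centre of its underside, on the bore's axis; z along the axis, up; but for the spots the same on both faces. Loose.
- nut: Dark steel hexagonal nut, smooth inside. 40 mm across flats, 46 mm across corners, height 16 mm, hexagonal bore 24 mm across its flats, about 0.1 kg. Its x axis is square to one of the flats (the other flats at every 60 degrees). Lies flat. Origin: centre of its underside, on the bore's axis; z along the axis, up; the same on both faces. Loose.
- bottle: Blue detergent bottle with a white cap, standing, diameter 64 mm, 150 mm tall. Not part of the job: leave it. Origin: centre of its underside.
- cup: White plastic dosing cup, open at the top, standing, diameter 68 mm at the rim, 70 mm tall. Not part of the job: leave it. Origin: centre of its underside.
- carton: Small closed cardboard carton, 75 (x) x 50 (y) x 45 (z) mm. Not part of the job: leave it. Origin: centre of its underside.
Things that resemble listed ones, but are neither listed nor needed, are in the scene too. There is more than one size of the nut; the job needs the smallest.

How it is judged:
By the outcome, as a careful person would: the job done as asked, in the order asked, and still so for the second after the job is handed in, with the robot touching nothing.
It also fails if it takes over 128 s, if anything falls off the work surface, if the arm or the gripper's body presses on something with over 40 N, if the wrist force passes 120 N, or if a joint passes its speed limit or range.

## Working session

There is one attempt and no reset: what is moved stays moved. The work goes in short steps, Python scripts to look and compute and a tool call to move; the robot and the scene stay as the last step left them, time stands still between calls to the robot, and variables do not carry over. Pictures are saved under pics/ and viewed, about 12 in all and at most 16, crops included, and the job is handed in when it is done.

Besides the shell and the picture viewer there is one more tool, called after ">>>" as a command line: name --pt "numbers of a row" for each row, then --argument value for the rest. play_rows: Moves the arm, as the interface text tells. Its arguments: {"type":"object","properties":{"targets":{"type":"array","items":{"type":"array","items":{"type":"number"}}}},"required":["targets"]}

```bash
mkdir -p pics; cat > h.py <<'E'
import numpy as np, cv2
from station import arm
def cap(n):
    p,d=arm.capture(n); return cv2.cvtColor(p,cv2.COLOR_RGB2BGR),d
def cal(n):
    c=arm.get_calibration(n); return [np.array(c[k]) for k in("intrinsics","R","t")]
def world(n,u,v,z):
    K,R,t=cal(n); r=R.T@np.linalg.solve(K,[u,v,1.]); o=-R.T@t
    return o+r*(z-o[2])/r[2]
def pix(n,X):
    K,R,t=cal(n); p=K@(R@np.array(X)+t); return p[:2]/p[2]
def hmap(n,d):
    K,R,t=cal(n); v,u=np.mgrid[:384,:512]
    c=np.stack([u,v,np.ones_like(u)],-1)@np.linalg.inv(K).T*d[...,None]
    return (c-t)@R
E
python3 - <<'E'
from h import *
for n in("top","side"):
    p,d=cap(n); cv2.imwrite(f"pics/{n}0.png",cv2.resize(p,(800,600),interpolation=cv2.INTER_CUBIC)); np.savez(f"{n}0.npz",p=p,d=d)
    K,R,t=cal(n); print(n,K.round(1).tolist(),R.round(3).tolist(),(-R.T@t).round(3))
o=arm.get_obs(); print(o)
E
```

```text
top [[481.6, 0.0, 246.8], [0.0, 481.6, 192.0], [0.0, 0.0, 1.0]] [[-0.001, -1.0, -0.006], [-0.983, 0.002, -0.186], [0.186, 0.005, -0.983]] [ 0.24  -0.015  1.419]
side [[384.6, 0.0, 258.0], [0.0, 384.6, 190.6], [0.0, 0.0, 1.0]] [[0.978, -0.207, 0.002], [-0.118, -0.567, -0.815], [0.169, 0.797, -0.58]] [ 0.319 -0.812  0.633]
{'t': 0.1, 'q': array([-1.20190179,  0.46937521, -0.04861965,  1.53355894,  0.02408024,
        1.14102109, -0.08231587]), 'joint_vel': array([-0.00026298, -0.00089887, -0.00109908, -0.00260751, -0.00034608,
       -0.00092892,  0.00097318]), 'tau': array([ 1.19948112e-03, -5.11515927e+01, -4.67753503e-02, -2.38391948e+01,
        1.07439671e-02,  4.31416731e-03, -6.93846516e-06]), 'eef_pos': array([0.26125801, 0.62184175, 0.24136327]), 'tool_rot': array([ 0.31066553,  1.54849954, -0.31342828]), 'ft_force': array([-0.09020815,  0.46777087, -0.08768807]), 'ft_torque': array([ 0.05765795, -0.05712586,  0.00369032]), 'finger_gap': 0.08544318146530998}
```

View pics/top0.png

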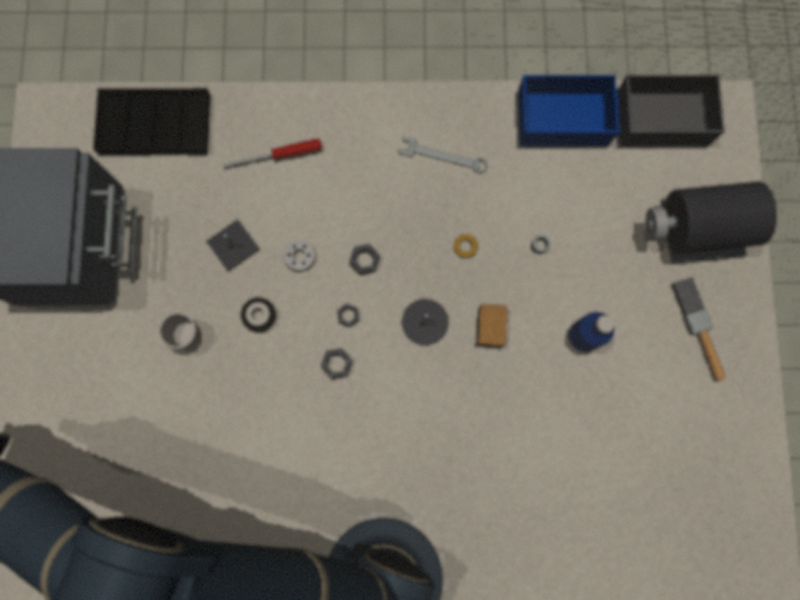

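View pics/side0.png

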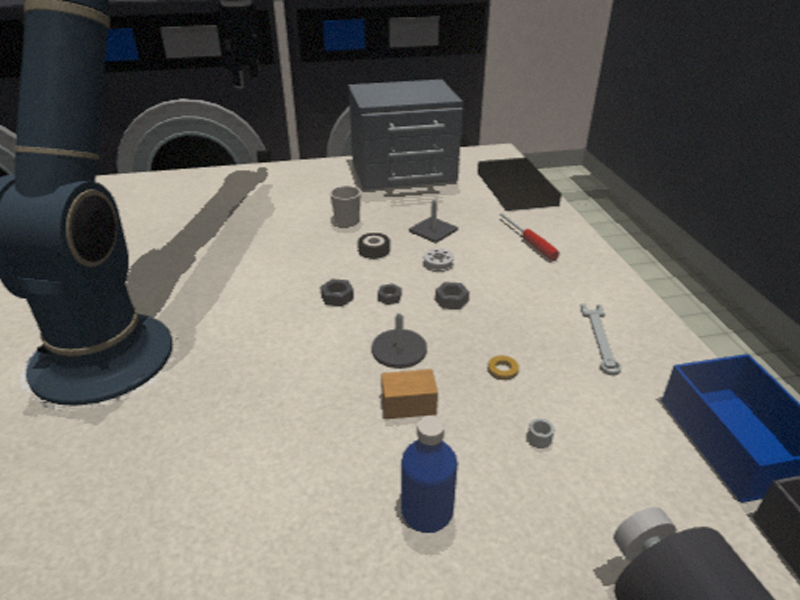

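Top view (800×600 picture pixels):
- Square spindle (233,245), round spindle (425,321).
- Pulley (300,256), roller (258,315), washer (466,246), sleeve (540,245).
- Nut candidates: (348,315), (364,259) and (337,363). The smallest is (348,315).
- Possible confusions: the grey motor shaft (655,222) for the sleeve and the wrench ring (480,165) for the washer. Neither fits the description.

Now I'll measure by masks and check a close crop.

```bash
python3 - <<'E'
from h import *
S=512/800
z=np.load("top0.npz");p=z['p'];d=z['d'];W=hmap("top",d)
z2=np.load("side0.npz");ps=z2['p'];W2=hmap("side",z2['d'])
items=dict(roller=(258,315,24),pulley=(300,256,18),nut=(348,315,16),bnutA=(364,259,16),bnutB=(337,363,16),washer=(466,246,10),sleeve=(540,245,24),rbase=(425,321,8),sbase=(233,245,8))
bg=np.median(p[200:260,330:350].reshape(-1,3),0)
print("bg",bg,"table z",np.median(W[200:260,330:350,2]))
lab=cv2.cvtColor(p,cv2.COLOR_BGR2LAB).astype(float)
out=p.copy()
for k,(u,v,h) in items.items():
    u*=S;v*=S;r=20
    x0,y0=int(u)-r,int(v)-r
    c=lab[y0:y0+2*r,x0:x0+2*r]
    b=np.median(np.concatenate([c[:2].reshape(-1,3),c[-2:].reshape(-1,3),c[:,:2].reshape(-1,3),c[:,-2:].reshape(-1,3)]),0)
    m=(np.linalg.norm(c-b,axis=-1)>22).astype(np.uint8)
    cs,_=cv2.findContours(m,cv2.RETR_EXTERNAL,cv2.CHAIN_APPROX_NONE,offset=(x0,y0))
    q=min([c for c in cs if cv2.contourArea(c)>40],key=lambda c:np.linalg.norm(c[:,0].mean(0)-[u,v]))
    M=cv2.moments(q);cu,cv_=M['m10']/M['m00'],M['m01']/M['m00']
    rr=cv2.minAreaRect(q)
    w=world("top",cu,cv_,h/2e3)
    sc=1.38/481.6*1e3
    zz=W[int(cv_)-4:int(cv_)+5,int(cu)-4:int(cu)+5,2]
    print(k,w[:2].round(4),"diam mm",round(2*np.sqrt(M['m00']/np.pi)*sc,1),"rect",np.round(np.array(rr[1])*sc,1),round(rr[2],1),"zmax",zz.max().round(3))
    cv2.drawContours(out,[q],-1,(0,255,0),1)
for k,(u,v) in dict(rs=(425,321),ss=(233,245)).items():
    u*=S;v*=S
    for n,WW in(("top",W),("side",W2)):
        c=world("top",u,v,.03)
        m=(np.hypot(WW[...,0]-c[0],WW[...,1]-c[1])<.04)&(WW[...,2]>.025)&(WW[...,2]<.09)
        if m.any(): print(k,n,m.sum(),WW[m].mean(0).round(4),WW[m][:,2].max().round(3))
cv2.imwrite("pics/c1.png",cv2.resize(np.hstack([p[130:260,90:290],out[130:260,90:290]])[:,:],(800,260),interpolation=cv2.INTER_CUBIC))
a=cv2.resize(out[135:250,100:400],(800,307),interpolation=cv2.INTER_CUBIC);b=cv2.resize(ps[125:240,200:400],(500,288),interpolation=cv2.INTER_CUBIC)
b=cv2.copyMakeBorder(b,0,0,0,300,cv2.BORDER_CONSTANT)
cv2.imwrite("pics/c1.png",np.vstack([a,b]))
E
```

```text
bg [131. 145. 153.] table z -0.0004050799614725837
roller [0.4797 0.2351] diam mm 68.5 rect [68.9 68.9] 45.0 zmax 0.03
pulley [0.604  0.1663] diam mm 21.1 rect [22.9 43.6] 36.9 zmax 1.419
nut [0.4788 0.065 ] diam mm 43.3 rect [43. 43.] 90.0 zmax 0.023
bnutA [0.5879 0.0344] diam mm 57.7 rect [60.8 56.7] 45.0 zmax 0.025
bnutB [0.3864 0.0855] diam mm 58.2 rect [62.8 56.7] 45.0 zmax 0.024
washer [ 0.6143 -0.161 ] diam mm 43.7 rect [43. 43.] 90.0 zmax 1.419
sleeve [ 0.6143 -0.3037] diam mm 34.0 rect [34.4 34.4] 90.0 zmax 0.03
rbase [ 0.4667 -0.081 ] diam mm 87.3 rect [87.1 89.2] 45.0 zmax 0.073
sbase [0.6179 0.2908] diam mm 81.7 rect [74.6 75.9] 54.5 zmax 0.071
rs top 23 [ 0.4644 -0.0793  0.0593] 0.073
rs side 69 [ 0.4676 -0.0848  0.0517] 0.075
ss top 31 [0.6153 0.2904 0.056 ] 0.074
ss side 49 [0.6188 0.2873 0.05  ] 0.075
```

View pics/c1.png

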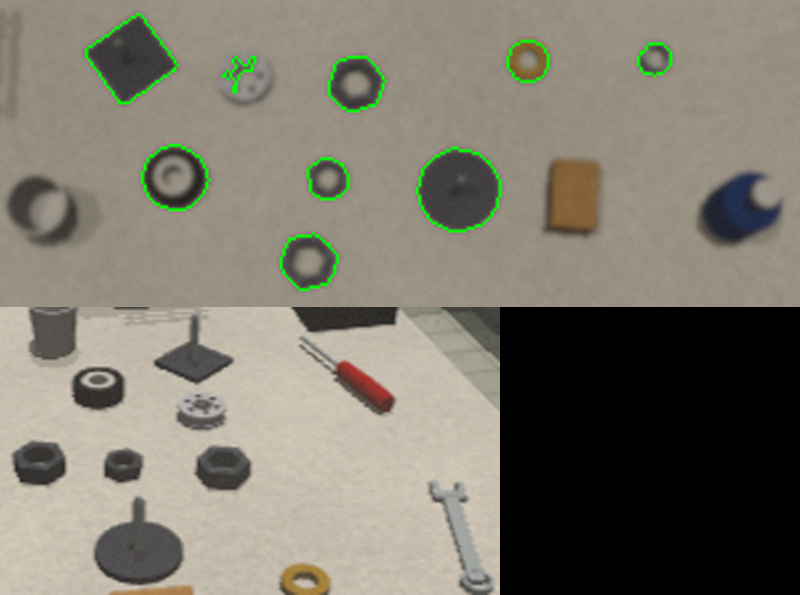

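Crop: the nut at crop (328,180) is clearly the smallest of the three. Washer, sleeve, roller and both bases are cleanly outlined; the pulley at (245,78) needs another mask. I'll get the pulley centre, the nut's flat direction and the jaw direction.

```bash
python3 - <<'E'
from h import *
from scipy.spatial.transform import Rotation as Ro
o=arm.get_obs();R=Ro.from_rotvec(o['tool_rot']).as_matrix();print("tool x,y:",R[:,0].round(3),R[:,1].round(3),"jaw ang",np.degrees(np.arctan2(R[1,1],R[0,1])))
for n in("top","side"):
    z=np.load(n+"0.npz");W=hmap(n,z['d'])
    m=(np.hypot(W[...,0]-.593,W[...,1]-.165)<.05)&(W[...,2]>.012)&(W[...,2]<.04)
    q=W[m]; (cx,cy),r=cv2.minEnclosingCircle((q[:,:2]*1000).astype(np.float32)); print(n,"pulley",m.sum(),q.mean(0).round(4),cx,cy,r)
    # nut
z=np.load("top0.npz");p=z['p']
u,v=pix("top",[.4788,.065,.008]);x0,y0=int(u)-14,int(v)-14
c=cv2.resize(p[y0:y0+28,x0:x0+28],None,fx=8,fy=8,interpolation=cv2.INTER_CUBIC);g=cv2.cvtColor(c,cv2.COLOR_BGR2GRAY)
_,m=cv2.threshold(g,0,255,cv2.THRESH_BINARY_INV+cv2.THRESH_OTSU)
cs,_=cv2.findContours(m,cv2.RETR_EXTERNAL,cv2.CHAIN_APPROX_NONE);q=max(cs,key=cv2.contourArea)[:,0]/8.+[x0,y0]
w=np.array([world("top",*a,.012)[:2] for a in q]);w-=w.mean(0)
rad=np.hypot(*w.T);th=np.arctan2(w[:,1],w[:,0])
s=(rad*np.exp(6j*th)).mean();print("nut corner ang",np.degrees(np.angle(s))/6,"+k60; amp",abs(s),rad.min(),rad.max())
# support widths
print([(a,round(1e3*np.ptp(w@[np.cos(np.radians(a)),np.sin(np.radians(a))]),1)) for a in range(0,180,10)])
# cross-check with top-colour for pulley: bright pixels via side view
E
```

```text
tool x,y: [-0.001 -0.002 -1.   ] [ 0.387  0.922 -0.002] jaw ang 67.20957404603024
top pulley 234 [0.5945 0.1613 0.0171] 594.8135375976562 161.02316284179688 29.973379135131836
side pulley 158 [0.5967 0.1576 0.0184] 597.3817138671875 160.93275451660156 32.381690979003906
nut corner ang 9.176571244536605 +k60; amp 0.0008292170185296489 0.020812718198843227 0.024176339118739332
[(0, np.float64(46.2)), (10, np.float64(46.7)), (20, np.float64(46.5)), (30, np.float64(45.9)), (40, np.float64(45.6)), (50, np.float64(46.6)), (60, np.float64(47.9)), (70, np.float64(48.0)), (80, np.float64(46.7)), (90, np.float64(44.6)), (100, np.float64(43.3)), (110, np.float64(44.9)), (120, np.float64(46.0)), (130, np.float64(46.3)), (140, np.float64(46.0)), (150, np.float64(44.6)), (160, np.float64(44.8)), (170, np.float64(45.5))]
```

>>> play_rows --pt "85 150 -260 -60 0" --pt "85 150 -260 -60 0" --pt "85 150 -260 -60 0" --pt "85 150 -260 -60 0" --pt "85 150 -260 -60 0"

```text
t: 0.72
eef_pos: [0.4123, 0.3599, 0.1817]
tool_rot: [0.312, 1.548, -0.313]
ft_force: [1.3, 0.0, -0.3]
finger_gap: 0.0852
```

>>> play_rows --pt "85 69 -127 -90 0" --pt "85 69 -127 -90 0" --pt "85 69 -127 -90 0" --pt "85 69 -127 -90 0" --pt "85 69 -127 -90 0"

```text
t: 1.35
eef_pos: [0.4803, 0.236, 0.0924]
tool_rot: [0.312, 1.549, -0.311]
ft_force: [-0.2, 0.6, 0.4]
finger_gap: 0.0853
```

>>> play_rows --pt "85 0 0 -40 0" --pt "85 0 0 -70 0" --pt "85 0 0 -80 0" --pt "85 0 0 -80 0" --pt "60 0 0 -80 0"

```text
t: 1.98
eef_pos: [0.4812, 0.2363, 0.0136]
tool_rot: [0.313, 1.547, -0.31]
ft_force: [-0.6, -0.4, 0.6]
finger_gap: 0.0697
```

>>> play_rows --pt "50 0 0 0 0" --pt "50 0 0 0 0" --pt "50 0 0 0 0" --pt "50 0 0 0 0" --pt "50 0 0 0 0"

```text
t: 2.6
eef_pos: [0.4814, 0.2363, 0.0145]
tool_rot: [0.314, 1.546, -0.31]
ft_force: [-2.2, 0.5, 6.9]
finger_gap: 0.0634
```

>>> play_rows --pt "50 0 0 20 0" --pt "50 0 0 60 0" --pt "50 0 0 110 0" --pt "50 0 0 110 0" --pt "50 0 0 110 0"

```text
t: 3.22
eef_pos: [0.4801, 0.2351, 0.1226]
tool_rot: [0.312, 1.548, -0.312]
ft_force: [-1.1, -0.7, -2.4]
finger_gap: 0.0636
```

```bash
cat > look.py <<'E'
from h import *
import sys
nm=sys.argv[1];o=arm.get_obs()['eef_pos'];t=[]
for n in("side","top"):
    p,d=cap(n);np.savez(f"{nm}_{n}.npz",p=p,d=d)
    u,v=pix(n,o);r=50 if n=="side" else 40
    x0,y0=max(0,int(u)-r),max(0,int(v)-r);t.append(cv2.resize(p[y0:y0+2*r,x0:x0+2*r],(390,390),interpolation=cv2.INTER_CUBIC))
cv2.imwrite(f"pics/{nm}.png",np.hstack(t))
E
python3 look.py g1
```

```text
(no output)
```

View pics/g1.png

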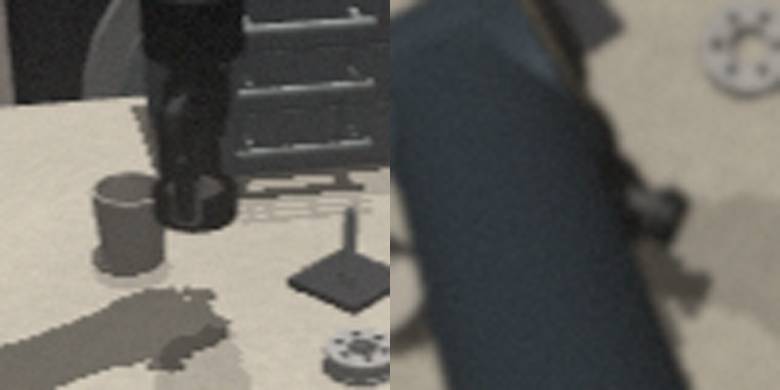

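Side crop: the roller is held level between the fingers at (195,200), beside the cup and clear of it. I'll carry it to the round spindle.

>>> play_rows --pt "50 -3 -60 0 0" --pt "50 -6 -120 0 0" --pt "50 -9 -180 0 0" --pt "50 -12 -240 0 0" --pt "50 -14 -280 0 0"

```text
t: 3.95
eef_pos: [0.465, -0.0477, 0.1212]
tool_rot: [0.314, 1.55, -0.315]
ft_force: [-0.2, 0.5, -2.1]
finger_gap: 0.0637
```

>>> play_rows --pt "50 0 -20 0 0" --pt "50 0 -37 0 0" --pt "50 0 -37 -10 0" --pt "50 0 -37 -20 0" --pt "50 0 -37 -20 0"

```text
t: 4.58
eef_pos: [0.4654, -0.0805, 0.1008]
tool_rot: [0.311, 1.552, -0.311]
ft_force: [0.0, 0.2, -1.0]
finger_gap: 0.0637
```

```bash
python3 look.py g2; python3 -c "
from h import *
print(arm.get_obs()['eef_pos'])
W=hmap('side',np.load('g2_side.npz')['d'])
m=(np.hypot(W[...,0]-.466,W[...,1]+.082)<.025)&(W[...,2]<.06)&(W[...,2]>.02);print(m.sum(),W[m].mean(0))
# roller silhouette width at its level
for z in(.09,.1,.11):
    m=(abs(W[...,2]-z)<.003)&(np.hypot(W[...,0]-.466,W[...,1]+.082)<.06);q=W[m];print(z,m.sum(),q.min(0),q.max(0),q.mean(0))
"
```

```text
[ 0.46632146 -0.08088251  0.10190571]
49 [ 0.46749186 -0.08557109  0.0398798 ]
0.09 38 [ 0.43211726 -0.11531585  0.08702542] [ 0.49262467 -0.08731275  0.09298583] [ 0.46037132 -0.10720306  0.09056274]
0.1 52 [ 0.43260974 -0.12142414  0.09713787] [ 0.49230177 -0.07277025  0.10297981] [ 0.4596667  -0.10633165  0.10000308]
0.11 199 [ 0.43269177 -0.12727863  0.10722661] [ 0.4971061  -0.0535923   0.11286645] [ 0.46989527 -0.09067579  0.1105444 ]
```

View pics/g2.png

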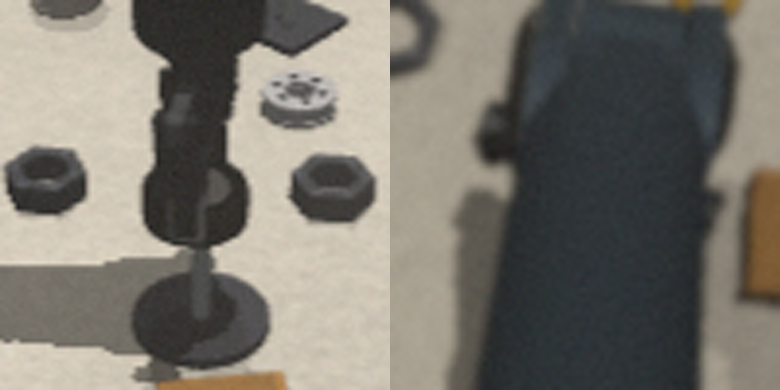

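Crop: the roller at (195,205) is over the rod at (200,285), with the rod about 2 mm to the right. I'll shift +2 mm in x and lower.

>>> play_rows --pt "50 2 0 0 0" --pt "50 2 0 -12 0" --pt "50 2 0 -24 0" --pt "50 2 0 -36 0" --pt "50 2 0 -44 0"

```text
t: 5.3
eef_pos: [0.4679, -0.0816, 0.0572]
tool_rot: [0.312, 1.55, -0.312]
ft_force: [-1.0, 1.0, -0.6]
finger_gap: 0.0637
```

>>> play_rows --pt "50 0 0 -14 0" --pt "50 0 0 -26 0" --pt "50 0 0 -33 0" --pt "50 0 0 -34 0" --pt "50 0 0 -34 0"

```text
t: 5.92
eef_pos: [0.4687, -0.0817, 0.0245]
tool_rot: [0.312, 1.548, -0.312]
ft_force: [-0.1, -0.8, -1.7]
finger_gap: 0.0637
```

>>> play_rows --pt "50 0 0 -2 0" --pt "50 0 0 -2 0" --pt "85 0 0 -2 0" --pt "85 0 0 -2 0" --pt "85 0 0 -2 0"

```text
t: 6.55
eef_pos: [0.4685, -0.0817, 0.0224]
tool_rot: [0.312, 1.548, -0.312]
ft_force: [0.7, 0.5, -0.6]
finger_gap: 0.0848
```

>>> play_rows --pt "85 0 0 -2 0" --pt "85 0 0 20 0" --pt "85 0 0 60 0" --pt "85 0 0 110 0" --pt "85 30 -30 140 0"

```text
t: 7.18
eef_pos: [0.4979, -0.1099, 0.1643]
tool_rot: [0.31, 1.548, -0.307]
ft_force: [1.2, 0.2, -0.2]
finger_gap: 0.0852
```

>>> play_rows --pt "85 45 -60 0 0" --pt "70 80 -110 0 0" --pt "60 100 -160 -10 0" --pt "60 118 -192 -40 0" --pt "60 118 -192 -60 0"

```text
t: 7.8
eef_pos: [0.6157, -0.3074, 0.1001]
tool_rot: [0.314, 1.549, -0.317]
ft_force: [0.1, 0.6, -0.2]
finger_gap: 0.0602
```

```bash
python3 -c "
from h import *
print(arm.get_obs()['eef_pos'],arm.get_obs()['finger_gap'])"; python3 look.py g3; python3 - <<'E'
from h import *
W=hmap('side',np.load('g3_side.npz')['d']);Wt=hmap('top',np.load('g3_top.npz')['d'])
for n,w in(('s',W),('t',Wt)):
  m=(np.hypot(w[...,0]-.467,w[...,1]+.082)<.045)&(w[...,2]>.027)&(w[...,2]<.037);q=w[m];print(n,m.sum(),q.min(0),q.max(0),q.mean(0))
s=np.load('g3_side.npz')['p'];t=cv2.imread('pics/g3.png')
u,v=pix('side',[.467,-.082,.03]);u,v=int(u),int(v)
t[:,390:]=cv2.resize(s[v-35:v+35,u-35:u+35],(390,390),interpolation=cv2.INTER_CUBIC);cv2.imwrite('pics/g3b.png',t)
E
```

```text
[ 0.61571359 -0.30735181  0.10008195] 0.06018013277700374
s 337 [ 0.43599441 -0.11588625  0.02700813] [ 0.50022108 -0.04988896  0.03658509] [ 0.46696473 -0.08767716  0.0322129 ]
t 284 [ 0.43496296 -0.11296065  0.0270212 ] [ 0.49791621 -0.05142713  0.03688909] [ 0.46674249 -0.08080574  0.03126203]
```

View pics/g3b.png

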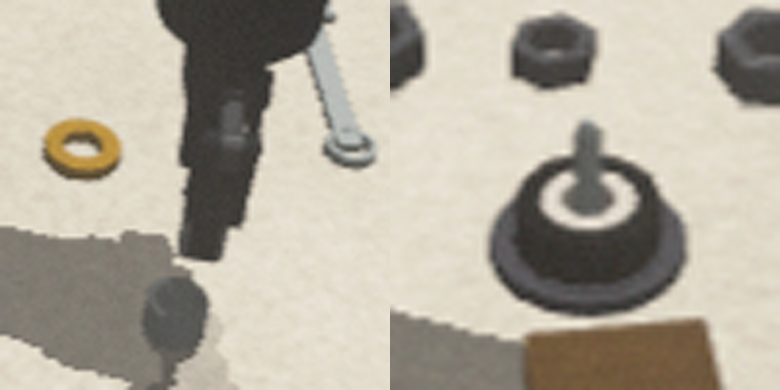

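Right crop: the roller sits flat on the round base, on the rod (590,205). Left crop: the open jaws are above the sleeve at (175,320). I'll descend on it.

>>> play_rows --pt "60 -2 0 -20 0" --pt "60 -2 0 -60 0" --pt "60 -2 0 -86 0" --pt "60 -2 0 -86 0" --pt "60 -2 0 -86 0"

```text
t: 8.52
eef_pos: [0.6153, -0.3034, 0.0177]
tool_rot: [0.311, 1.546, -0.312]
ft_force: [0.2, 0.9, 0.7]
finger_gap: 0.0601
```

>>> play_rows --pt "25 0 0 0 0" --pt "25 0 0 0 0" --pt "25 0 0 0 0" --pt "25 0 0 0 0" --pt "25 0 0 0 0"

```text
t: 9.15
eef_pos: [0.6156, -0.3041, 0.0182]
tool_rot: [0.312, 1.545, -0.312]
ft_force: [-1.6, 0.3, 6.5]
finger_gap: 0.0312
```

>>> play_rows --pt "25 0 0 20 0" --pt "25 0 0 60 0" --pt "25 0 0 110 0" --pt "25 -20 20 120 0" --pt "25 -20 20 120 0"

```text
t: 9.78
eef_pos: [0.5943, -0.2826, 0.1388]
tool_rot: [0.312, 1.546, -0.311]
ft_force: [0.5, 0.2, -0.4]
finger_gap: 0.0308
```

>>> play_rows --pt "25 -30 50 0 0" --pt "25 -60 96 0 0" --pt "25 -90 144 0 0" --pt "25 -118 186 0 0" --pt "25 -126 200 0 0"

```text
t: 10.4
eef_pos: [0.4668, -0.0814, 0.1363]
tool_rot: [0.31, 1.55, -0.309]
ft_force: [0.8, -0.5, -0.8]
finger_gap: 0.0312
```

>>> play_rows --pt "25 0 0 0 0" --pt "25 0 0 -20 0" --pt "25 0 0 -30 0" --pt "25 0 0 -30 0" --pt "25 0 0 -30 0"

```text
t: 11.02
eef_pos: [0.469, -0.0843, 0.1066]
tool_rot: [0.313, 1.547, -0.313]
ft_force: [-1.0, -0.1, -1.1]
finger_gap: 0.0309
```

```bash
python3 look.py g4; python3 -c "
from h import *
print(arm.get_obs()['eef_pos'])
W=hmap('side',np.load('g4_side.npz')['d'])
for z in(.03,.04,.05,.06,.07,.093,.097,.101,.105,.109,.113):
    m=(abs(W[...,2]-z)<.002)&(np.hypot(W[...,0]-.466,W[...,1]+.082)<.035);q=W[m]
    if len(q):print(z,m.sum(),q.min(0)[:2].round(4),q.max(0)[:2].round(4),q.mean(0)[:2].round(4))
"
```

```text
[ 0.46897693 -0.08398919  0.10678696]
0.03 112 [ 0.4357 -0.1155] [ 0.4964 -0.0497] [ 0.4666 -0.0895]
0.04 5 [ 0.4639 -0.0854] [ 0.4713 -0.0832] [ 0.4678 -0.0847]
0.05 5 [ 0.4638 -0.0869] [ 0.4709 -0.0826] [ 0.4667 -0.0853]
0.06 6 [ 0.4641 -0.0872] [ 0.471  -0.0836] [ 0.4677 -0.0862]
0.07 7 [ 0.4641 -0.0865] [ 0.4723 -0.0802] [ 0.4685 -0.0831]
0.093 10 [ 0.4587 -0.1041] [ 0.487  -0.0912] [ 0.4748 -0.0994]
0.097 14 [ 0.4539 -0.108 ] [ 0.4868 -0.0919] [ 0.4728 -0.1009]
0.101 11 [ 0.4534 -0.1112] [ 0.4863 -0.0796] [ 0.4719 -0.1012]
0.105 16 [ 0.4532 -0.1128] [ 0.4893 -0.0695] [ 0.4743 -0.1003]
0.109 27 [ 0.4533 -0.116 ] [ 0.4893 -0.0695] [ 0.4693 -0.1024]
0.113 31 [ 0.4537 -0.115 ] [ 0.4891 -0.0699] [ 0.4753 -0.097 ]
```

View pics/g4.png

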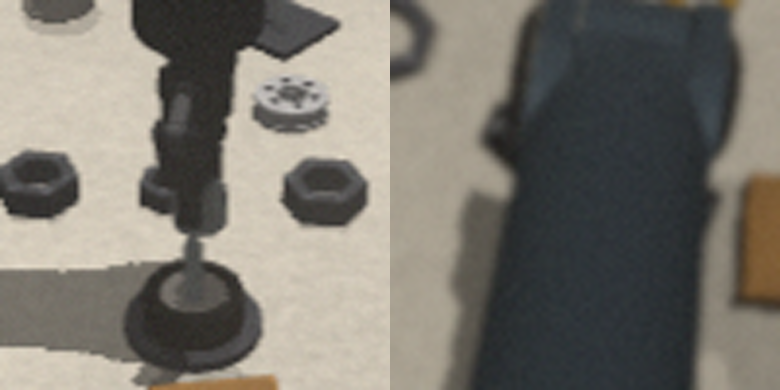

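Crop: the sleeve at (205,205) is about 2 mm right of the rod tip at (193,240). I'll shift by (-2,+2) mm and lower.

>>> play_rows --pt "25 -2 2 0 0" --pt "25 -2 2 -10 0" --pt "25 -2 2 -20 0" --pt "25 -2 2 -30 0" --pt "25 -2 2 -40 0"

```text
t: 11.75
eef_pos: [0.4663, -0.0817, 0.0654]
tool_rot: [0.312, 1.549, -0.312]
ft_force: [-1.0, 0.5, -1.5]
finger_gap: 0.0312
```

>>> play_rows --pt "25 0 0 -8 0" --pt "25 0 0 -13 0" --pt "25 0 0 -15 0" --pt "25 0 0 -16 0" --pt "25 0 0 -16 0"

```text
t: 12.38
eef_pos: [0.4666, -0.0817, 0.0505]
tool_rot: [0.312, 1.548, -0.312]
ft_force: [0.1, -0.5, -0.5]
finger_gap: 0.0311
```

>>> play_rows --pt "25 0 0 -1 0" --pt "25 0 0 -1 0" --pt "65 0 0 -1 0" --pt "65 0 0 -1 0" --pt "65 0 0 -1 0"

```text
t: 13.0
eef_pos: [0.4665, -0.0817, 0.0493]
tool_rot: [0.312, 1.548, -0.312]
ft_force: [-0.1, 0.0, 0.5]
finger_gap: 0.0651
```

>>> play_rows --pt "70 0 0 0 0" --pt "70 0 0 30 0" --pt "70 0 0 80 0" --pt "70 40 -20 100 0" --pt "70 80 -40 100 0"

```text
t: 13.62
eef_pos: [0.5487, -0.1221, 0.1519]
tool_rot: [0.312, 1.543, -0.311]
ft_force: [0.0, 0.5, -0.2]
finger_gap: 0.07
```

>>> play_rows --pt "70 40 -20 0 0" --pt "70 67 -39 -20 0" --pt "70 67 -39 -60 0" --pt "70 67 -39 -60 0" --pt "70 67 -39 -60 0"

```text
t: 14.25
eef_pos: [0.6138, -0.1606, 0.0903]
tool_rot: [0.312, 1.547, -0.312]
ft_force: [0.5, 0.2, 0.3]
finger_gap: 0.0699
```

```bash
python3 -c "
from h import *
print(arm.get_obs()['eef_pos'],arm.get_obs()['finger_gap'])"; python3 look.py g5; python3 - <<'E'
from h import *
W=hmap('side',np.load('g5_side.npz')['d']);s=np.load('g5_side.npz')['p']
hsv=cv2.cvtColor(s,cv2.COLOR_BGR2HSV)
m=(hsv[...,1]>130)&(np.hypot(W[...,0]-.614,W[...,1]+.161)<.04);q=W[m];print("washer",m.sum(),q.min(0),q.max(0))
m=(np.hypot(W[...,0]-.467,W[...,1]+.082)<.025)&(W[...,2]>.045)&(W[...,2]<.062);q=W[m];print("sleeve",m.sum(),q.min(0),q.max(0))
t=cv2.imread('pics/g5.png')
u,v=pix('side',[.467,-.082,.03]);u,v=int(u),int(v)
t[:,390:]=cv2.resize(s[v-35:v+35,u-35:u+35],(390,390),interpolation=cv2.INTER_CUBIC);cv2.imwrite('pics/g5b.png',t)
E
```

```text
[ 0.61379061 -0.16060031  0.09025366] 0.06994309466546808
washer 34 [ 0.59507077 -0.18571751  0.00931631] [ 0.64758185 -0.14334885  0.23718104]
sleeve 115 [ 0.45317156 -0.10251021  0.04521056] [ 0.4845888  -0.07007421  0.06159661]
```

View pics/g5b.png

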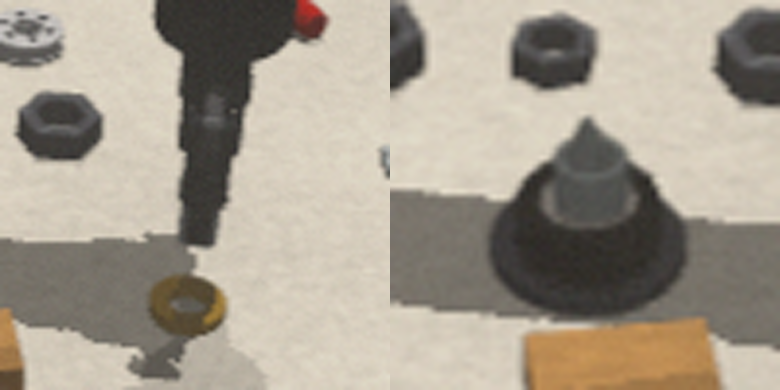

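Right crop: the sleeve stands on the roller, on the rod (590,185). Left crop: the jaws are over the washer (188,305). I'll descend low, since it is thin.

>>> play_rows --pt "70 0 0 -20 0" --pt "70 0 0 -55 0" --pt "70 0 0 -74 0" --pt "70 0 0 -79 0" --pt "70 0 0 -79 0"

```text
t: 14.98
eef_pos: [0.6137, -0.1608, 0.0105]
tool_rot: [0.312, 1.548, -0.312]
ft_force: [0.2, 0.4, 0.5]
finger_gap: 0.0707
```

>>> play_rows --pt "40 0 0 0 0" --pt "40 0 0 0 0" --pt "40 0 0 0 0" --pt "40 0 0 0 0" --pt "40 0 0 0 0"

```text
t: 15.6
eef_pos: [0.6144, -0.1609, 0.0122]
tool_rot: [0.312, 1.546, -0.312]
ft_force: [-1.8, 1.2, 4.3]
finger_gap: 0.0446
```

>>> play_rows --pt "40 0 0 30 0" --pt "40 0 0 80 0" --pt "40 -30 16 110 0" --pt "40 -80 43 120 0" --pt "40 -130 70 120 0"

```text
t: 16.23
eef_pos: [0.4831, -0.0901, 0.132]
tool_rot: [0.313, 1.544, -0.311]
ft_force: [0.0, 0.3, 0.1]
finger_gap: 0.0443
```

>>> play_rows --pt "40 -17 9 0 0" --pt "40 -17 9 0 0" --pt "40 -17 9 -15 0" --pt "40 -17 9 -25 0" --pt "40 -17 9 -25 0"

```text
t: 16.85
eef_pos: [0.4661, -0.0821, 0.1039]
tool_rot: [0.312, 1.551, -0.313]
ft_force: [-0.2, 0.6, -1.2]
finger_gap: 0.0447
```

```bash
python3 look.py g6; python3 -c "
from h import *
o=arm.get_obs();print(o['eef_pos'],o['finger_gap'],o['ft_force'])
d=np.load('g6_side.npz');W=hmap('side',d['d']);hsv=cv2.cvtColor(d['p'],cv2.COLOR_BGR2HSV)
m=(hsv[...,1]>120)&(np.hypot(W[...,0]-.466,W[...,1]+.082)<.045)&(W[...,2]>.05);q=W[m];print(m.sum(),q.min(0),q.max(0))
c=np.nonzero(m);print('px',c[1].min(),c[1].max(),c[0].min(),c[0].max(),'rod tip px',pix('side',[.4675,-.082,.074]), 'washer ctr expect', pix('side',[.4675,-.082,o['eef_pos'][2]-.007]))
"
```

```text
[ 0.46661543 -0.0820306   0.1048123 ] 0.04485340307449809 [ 0.11419888  0.35987401 -1.12227378]
5 [ 0.44110743 -0.11775296  0.10100137] [ 0.47262418 -0.08012984  0.45917786]
px 244 259 39 196 rod tip px [255.20832655 200.73225271] washer ctr expect [255.18280414 192.74682156]
```

View pics/g6.png

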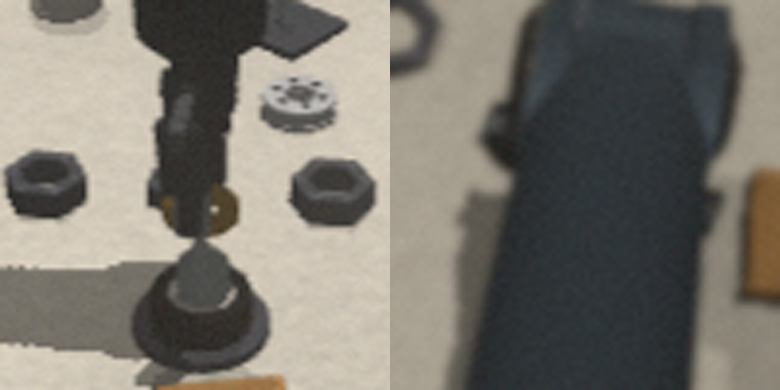

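Crop: the washer spans x=162–238 (centre 200) and the rod tip is at x=200, so it is aligned. I'll lower it.

>>> play_rows --pt "40 0 0 -8 0" --pt "40 0 0 -16 0" --pt "40 0 0 -24 0" --pt "40 0 0 -31 0" --pt "40 0 0 -34 0"

```text
t: 17.58
eef_pos: [0.4662, -0.0817, 0.0707]
tool_rot: [0.312, 1.549, -0.312]
ft_force: [-0.1, 0.1, -0.6]
finger_gap: 0.0446
```

>>> play_rows --pt "40 0 0 -1 0" --pt "40 0 0 -2 0" --pt "40 0 0 -2 0" --pt "70 0 0 -2 0" --pt "70 0 0 -2 0"

```text
t: 18.2
eef_pos: [0.4666, -0.0817, 0.0695]
tool_rot: [0.312, 1.548, -0.312]
ft_force: [0.2, -0.1, -0.6]
finger_gap: 0.0698
```

>>> play_rows --pt "75 0 0 -2 0" --pt "75 0 0 10 0" --pt "75 0 0 50 0" --pt "75 10 20 80 0" --pt "75 40 70 90 0"

```text
t: 18.82
eef_pos: [0.5073, -0.0138, 0.1625]
tool_rot: [0.317, 1.543, -0.317]
ft_force: [1.9, -0.1, -0.1]
finger_gap: 0.0751
```

>>> play_rows --pt "82 40 50 0 0" --pt "82 60 110 0 0" --pt "82 82 150 -10 0" --pt "82 88 173 -30 0" --pt "82 88 173 -60 0"

```text
t: 19.45
eef_pos: [0.5955, 0.165, 0.1001]
tool_rot: [0.311, 1.546, -0.306]
ft_force: [0.1, -1.0, -0.9]
finger_gap: 0.0818
```

```bash
python3 -c "
from h import *
print(arm.get_obs()['eef_pos'],arm.get_obs()['finger_gap'])"; python3 look.py g7; python3 - <<'E'
from h import *
W=hmap('side',np.load('g7_side.npz')['d']);s=np.load('g7_side.npz')['p']
m=(np.hypot(W[...,0]-.467,W[...,1]+.082)<.03)&(W[...,2]>.060)&(W[...,2]<.07);q=W[m];print("washer",m.sum(),q.min(0),q.max(0))
t=cv2.imread('pics/g7.png')
u,v=pix('side',[.467,-.082,.03]);u,v=int(u),int(v)
t[:,390:]=cv2.resize(s[v-35:v+35,u-35:u+35],(390,390),interpolation=cv2.INTER_CUBIC);cv2.imwrite('pics/g7b.png',t)
E
```

```text
[0.59551487 0.16500717 0.10013327] 0.08180071209833092
washer 193 [ 0.44438645 -0.1085532   0.06020324] [ 0.49224287 -0.05910758  0.06996518]
```

View pics/g7b.png

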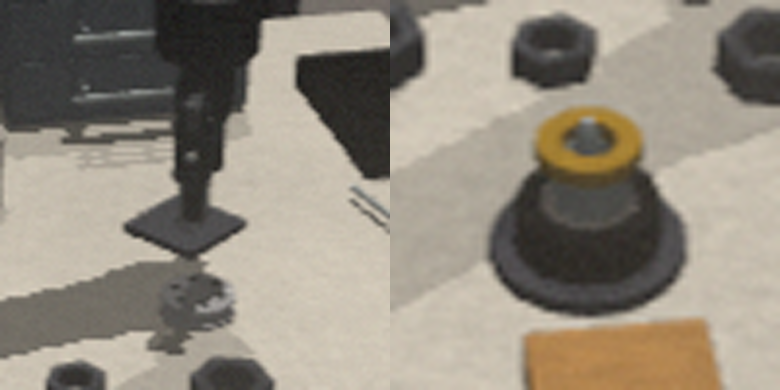

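Right crop: the washer is flat on the sleeve with the rod tip in its bore (588,135), so the round spindle is done. Now the pulley.

>>> play_rows --pt "82 0 0 -20 0" --pt "82 0 0 -60 0" --pt "82 0 0 -82 0" --pt "82 0 0 -87 0" --pt "82 0 0 -87 0"

```text
t: 20.18
eef_pos: [0.5953, 0.1611, 0.0136]
tool_rot: [0.313, 1.547, -0.312]
ft_force: [1.0, 0.2, 0.6]
finger_gap: 0.0824
```

>>> play_rows --pt "50 0 0 0 0" --pt "50 0 0 0 0" --pt "50 0 0 0 0" --pt "50 0 0 0 0" --pt "50 0 0 0 0"

```text
t: 20.8
eef_pos: [0.5955, 0.1617, 0.0149]
tool_rot: [0.313, 1.546, -0.31]
ft_force: [-3.1, -0.9, 9.3]
finger_gap: 0.0566
```

>>> play_rows --pt "50 0 0 30 0" --pt "50 0 0 80 0" --pt "50 0 0 120 0" --pt "50 5 30 120 0" --pt "50 10 60 120 0"

```text
t: 21.42
eef_pos: [0.6049, 0.2217, 0.134]
tool_rot: [0.314, 1.546, -0.312]
ft_force: [-0.3, 0.3, -2.5]
finger_gap: 0.0563
```

>>> play_rows --pt "50 6 40 0 0" --pt "50 12 68 0 0" --pt "50 12 68 -15 0" --pt "50 12 68 -20 0" --pt "50 12 68 -20 0"

```text
t: 22.05
eef_pos: [0.6162, 0.2872, 0.1116]
tool_rot: [0.312, 1.549, -0.315]
ft_force: [-0.1, 0.1, -1.4]
finger_gap: 0.0561
```

```bash
python3 look.py g8; python3 -c "
from h import *
o=arm.get_obs();print(o['eef_pos'],o['finger_gap'],o['ft_force'])
W=hmap('side',np.load('g8_side.npz')['d'])
for z in(.04,.05,.06,.07,.095,.1,.105,.11,.115):
    m=(abs(W[...,2]-z)<.002)&(np.hypot(W[...,0]-.617,W[...,1]-.289)<.045);q=W[m]
    if len(q):print(z,m.sum(),q.min(0)[:2].round(4),q.max(0)[:2].round(4),q.mean(0)[:2].round(4))
"
```

```text
[0.61679177 0.28802059 0.11261506] 0.05628115196712026 [-0.13312896 -0.03309423 -1.11190199]
0.04 3 [0.6144 0.2816] [0.6228 0.2923] [0.6186 0.2863]
0.05 3 [0.6168 0.2832] [0.6226 0.2892] [0.6193 0.286 ]
0.06 2 [0.6197 0.286 ] [0.6223 0.2888] [0.621  0.2874]
0.07 5 [0.6158 0.2853] [0.622  0.2883] [0.6195 0.2866]
0.095 1 [0.603  0.2666] [0.603  0.2666] [0.603  0.2666]
0.1 23 [0.5893 0.255 ] [0.6473 0.2883] [0.6169 0.2654]
0.105 21 [0.5885 0.2521] [0.6361 0.2912] [0.608 0.268]
0.11 10 [0.597  0.2484] [0.6431 0.2918] [0.6133 0.26  ]
0.115 71 [0.5886 0.2474] [0.6479 0.3127] [0.6189 0.2811]
```

View pics/g8.png

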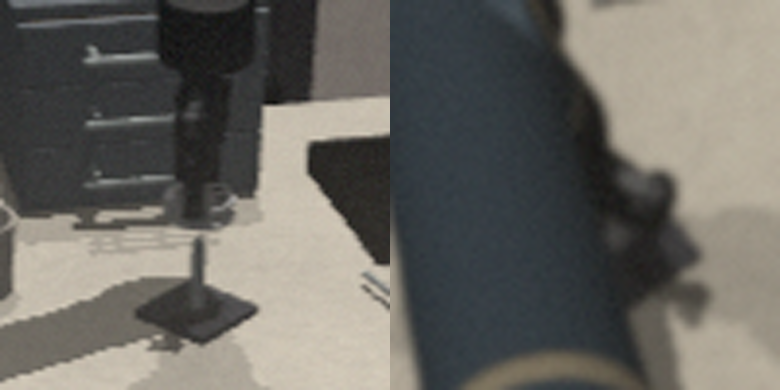

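Crop: the pulley (199,205) is over the rod (198,240), aligned within about 1 mm. I'll lower it.

>>> play_rows --pt "50 1 1 -8 0" --pt "50 1 1 -18 0" --pt "50 1 1 -28 0" --pt "50 1 1 -40 0" --pt "50 1 1 -50 0"

```text
t: 22.78
eef_pos: [0.6171, 0.2902, 0.0611]
tool_rot: [0.312, 1.549, -0.312]
ft_force: [0.3, -0.1, -1.4]
finger_gap: 0.0561
```

>>> play_rows --pt "50 0 0 -14 0" --pt "50 0 0 -28 0" --pt "50 0 0 -36 0" --pt "50 0 0 -38 0" --pt "50 0 0 -38 0"

```text
t: 23.4
eef_pos: [0.6177, 0.2904, 0.0245]
tool_rot: [0.312, 1.548, -0.312]
ft_force: [0.1, 0.5, -0.8]
finger_gap: 0.0563
```

>>> play_rows --pt "50 0 0 -1 0" --pt "50 0 0 -2 0" --pt "82 0 0 -2 0" --pt "82 0 0 -2 0" --pt "82 0 0 -2 0"

```text
t: 24.02
eef_pos: [0.6176, 0.2904, 0.0225]
tool_rot: [0.312, 1.548, -0.312]
ft_force: [-0.1, -1.2, 0.6]
finger_gap: 0.0819
```

>>> play_rows --pt "82 0 0 -1 0" --pt "82 0 0 30 0" --pt "82 0 0 85 0" --pt "70 -10 -20 130 0.1" --pt "65 -40 -60 140 0.25"

```text
t: 24.65
eef_pos: [0.5799, 0.2321, 0.1661]
tool_rot: [0.114, 1.56, -0.107]
ft_force: [-0.2, -1.1, -0.4]
finger_gap: 0.0652
```

>>> play_rows --pt "60 -30 -55 0 0.15" --pt "60 -60 -110 0 0.31" --pt "60 -90 -150 -20 0.31" --pt "60 -99 -165 -50 0.31" --pt "60 -99 -165 -60 0.31"

```text
t: 25.28
eef_pos: [0.477, 0.0638, 0.1013]
tool_rot: [-0.126, 1.57, 0.125]
ft_force: [0.3, -0.0, 0.1]
finger_gap: 0.0601
```

```bash
python3 look.py g9; python3 - <<'E'
from h import *
from scipy.spatial.transform import Rotation as Ro
o=arm.get_obs();R=Ro.from_rotvec(o['tool_rot']).as_matrix();print(o['eef_pos'],o['finger_gap'],np.degrees(np.arctan2(R[1,1],R[0,1])))
W=hmap('side',np.load('g9_side.npz')['d']);s=np.load('g9_side.npz')['p']
m=(np.hypot(W[...,0]-.479,W[...,1]-.065)<.04)&(W[...,2]>.013)&(W[...,2]<.02);q=W[m];print("nut top",m.sum(),q.min(0),q.max(0))
m=(np.hypot(W[...,0]-.619,W[...,1]-.29)<.04)&(W[...,2]>.022)&(W[...,2]<.032);q=W[m];print("pulley top",m.sum(),q.min(0),q.max(0))
t=cv2.imread('pics/g9.png')
u,v=pix('side',[.618,.29,.03]);u,v=int(u),int(v)
t[:,390:]=cv2.resize(s[v-30:v+30,u-30:u+30],(390,390),interpolation=cv2.INTER_CUBIC);cv2.imwrite('pics/g9b.png',t)
E
```

```text
[0.47870832 0.066099   0.10186039] 0.0600390536101129 99.33705288178597
nut top 87 [0.45866889 0.04426431 0.01317467] [0.50321178 0.0870699  0.01901957]
pulley top 117 [0.58995004 0.25870303 0.02235039] [0.64878478 0.3193411  0.03150134]
```

View pics/g9b.png

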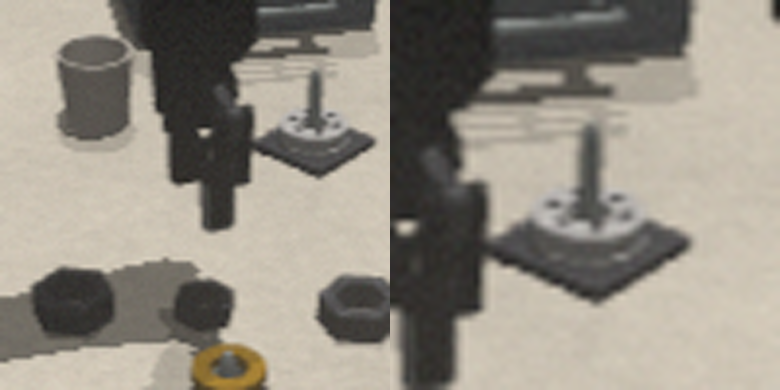

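Right crop: the pulley lies flat on the square base (590,215) around the rod. Left crop: the small nut at (205,303) is below the jaws, which are at 99° across its flats.

>>> play_rows --pt "60 1 0 -20 0" --pt "60 1 0 -60 0" --pt "60 1 0 -82 0" --pt "60 1 0 -88 0" --pt "60 1 0 -88 0"

```text
t: 26.0
eef_pos: [0.4805, 0.0663, 0.0148]
tool_rot: [-0.128, 1.566, 0.129]
ft_force: [0.9, -0.0, 0.5]
finger_gap: 0.0597
```

>>> play_rows --pt "30 0 0 0 0" --pt "30 0 0 0 0" --pt "30 0 0 0 0" --pt "30 0 0 0 0" --pt "30 0 0 0 0"

```text
t: 26.62
eef_pos: [0.4806, 0.0658, 0.0158]
tool_rot: [-0.127, 1.564, 0.128]
ft_force: [-1.1, 0.3, 5.5]
finger_gap: 0.0382
```

>>> play_rows --pt "30 0 0 30 0" --pt "30 0 0 80 0" --pt "30 0 0 120 0" --pt "30 30 50 125 0" --pt "30 50 80 125 0"

```text
t: 27.25
eef_pos: [0.5312, 0.1478, 0.1417]
tool_rot: [-0.126, 1.562, 0.13]
ft_force: [-0.4, 0.7, -0.4]
finger_gap: 0.0382
```

>>> play_rows --pt "30 30 50 0 0" --pt "30 60 100 0 0" --pt "30 82 135 0 0" --pt "30 88 144 -10 0" --pt "30 88 144 -20 0"

```text
t: 27.88
eef_pos: [0.617, 0.289, 0.1186]
tool_rot: [-0.128, 1.568, 0.127]
ft_force: [-0.3, -0.4, -0.4]
finger_gap: 0.0385
```

```bash
python3 look.py g10; python3 -c "
from h import *
o=arm.get_obs();print(o['eef_pos'],o['finger_gap'],o['ft_force'])
W=hmap('side',np.load('g10_side.npz')['d'])
for z in(.04,.05,.06,.07,.095,.1,.105,.11,.115):
    m=(abs(W[...,2]-z)<.002)&(np.hypot(W[...,0]-.617,W[...,1]-.289)<.045);q=W[m]
    if len(q):print(z,m.sum(),q.min(0)[:2].round(4),q.max(0)[:2].round(4),q.mean(0)[:2].round(4))
"
```

```text
[0.61597354 0.28675073 0.11744788] 0.03802805452417467 [-0.30517187  0.04710873 -0.7365846 ]
0.04 4 [0.6143 0.2847] [0.6243 0.292 ] [0.6195 0.2887]
0.05 3 [0.6156 0.2826] [0.6225 0.2854] [0.6188 0.2843]
0.06 3 [0.6162 0.2868] [0.6225 0.2886] [0.6194 0.2876]
0.07 4 [0.6162 0.2847] [0.6223 0.2897] [0.6199 0.2878]
0.105 11 [0.5964 0.2657] [0.6298 0.281 ] [0.6122 0.2715]
0.11 15 [0.5956 0.2614] [0.6246 0.3043] [0.6089 0.2745]
0.115 13 [0.5966 0.2582] [0.6239 0.2997] [0.6084 0.2743]
```

View pics/g10.png

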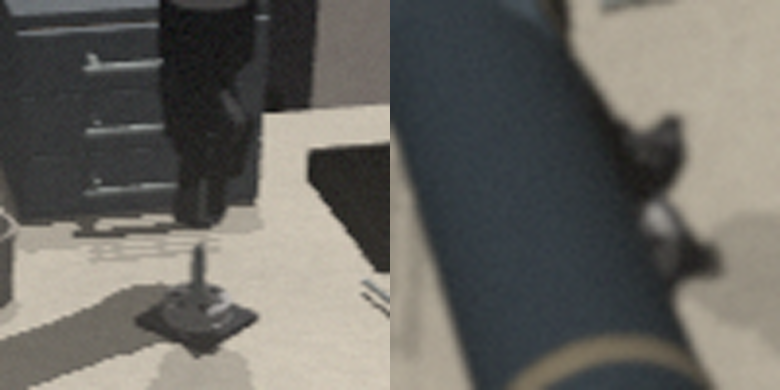

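Crop: the nut (200,205) is over the rod (198,250). I'll shift by (+2,+1) mm and lower to the pulley's top.

>>> play_rows --pt "30 2 1 -6 0" --pt "30 2 1 -16 0" --pt "30 2 1 -26 0" --pt "30 2 1 -36 0" --pt "30 2 1 -46 0"

```text
t: 28.6
eef_pos: [0.6193, 0.2903, 0.0725]
tool_rot: [-0.127, 1.567, 0.127]
ft_force: [0.3, -0.2, -1.6]
finger_gap: 0.0384
```

>>> play_rows --pt "30 0 0 -12 0" --pt "30 0 0 -22 0" --pt "30 0 0 -28 0" --pt "30 0 0 -28 0" --pt "30 0 0 -28 0"

```text
t: 29.22
eef_pos: [0.6198, 0.2905, 0.0457]
tool_rot: [-0.127, 1.566, 0.128]
ft_force: [0.3, 0.8, -1.1]
finger_gap: 0.0385
```

>>> play_rows --pt "30 0 0 -2 0" --pt "30 0 0 -4 0" --pt "30 0 0 -4 0" --pt "65 0 0 -4 0" --pt "65 0 0 -4 0"

```text
t: 29.85
eef_pos: [0.6194, 0.2903, 0.0412]
tool_rot: [-0.127, 1.567, 0.127]
ft_force: [-0.6, 0.3, 0.5]
finger_gap: 0.0649
```

>>> play_rows --pt "70 0 0 0 0" --pt "70 0 0 20 0" --pt "70 0 0 70 0" --pt "70 0 0 120 0" --pt "70 -20 30 150 0"

```text
t: 30.48
eef_pos: [0.6029, 0.3173, 0.1963]
tool_rot: [-0.122, 1.561, 0.122]
ft_force: [-0.4, 1.5, -1.4]
finger_gap: 0.07
```

>>> play_rows --pt "70 -40 40 30 0" --pt "70 -80 80 50 0" --pt "70 -120 120 50 0" --pt "70 -160 160 50 0" --pt "70 -180 180 50 0"

```text
t: 31.1
eef_pos: [0.4158, 0.5035, 0.2432]
tool_rot: [-0.129, 1.567, 0.134]
ft_force: [0.2, -0.4, -0.1]
finger_gap: 0.0699
```

```bash
python3 - <<'E'
from h import *
p,d=cap("side");t,dt=cap("top");W=hmap("side",d)
def e(n,c,r,a,b):
    m=(np.hypot(W[...,0]-c[0],W[...,1]-c[1])<r)&(W[...,2]>a)&(W[...,2]<b);q=W[m];print(n,m.sum(),q.min(0).round(4),q.max(0).round(4))
e("nut",(.619,.29),.035,.038,.046);e("washer",(.467,-.082),.03,.062,.07)
print(arm.get_obs()['eef_pos'])
u,v=map(int,pix("side",[.618,.29,.03]));a=cv2.resize(p[v-30:v+30,u-30:u+30],(300,300),interpolation=cv2.INTER_CUBIC)
b=cv2.resize(p[100:350,180:400],(264,300),interpolation=cv2.INTER_AREA)
c=cv2.resize(t[130:260,90:410],(564,229))
cv2.imwrite("pics/fin.png",np.vstack([np.hstack([a,b]),c]))
E
```

```text
nut 66 [0.5988 0.2644 0.0382] [0.6415 0.3091 0.0459]
washer 176 [ 0.4447 -0.1078  0.0622] [ 0.4919 -0.0593  0.069 ]
[0.41518333 0.50416668 0.24294358]
```

View pics/fin.png

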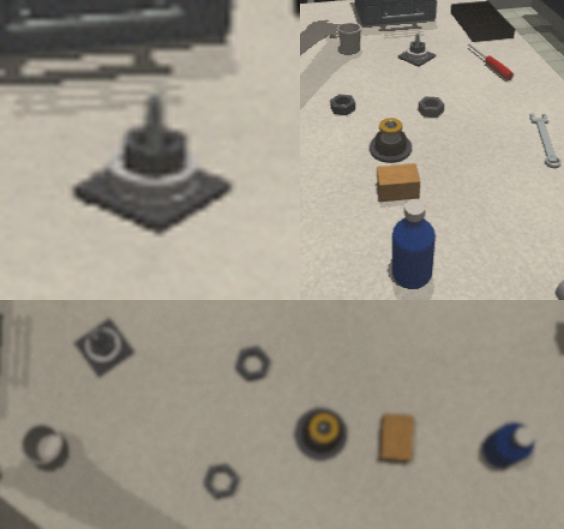

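The last picture shows both stacks complete. The nut lies flat on the pulley (155,150). The washer tops the round stack (390,125). Cup, carton and bottle stand where they were, and the arm is clear.

```bash
python3 -c "
from station import arm
print(arm.hand_in())"
```

```text
the job is handed in; nothing more can be done
None
```

The kits are assembled and the job is handed in, at about 31 s of the 128 s allowed. No verdict was reported. From the bottom up, the round spindle holds the roller, the sleeve and the washer. The square spindle holds the pulley with the smallest of the three nuts on top.

The last side and top pictures show both stacks flat on their rods:
- **Heights:** The nut's top measured about 0.042–0.046 m, against 0.042 expected. The washer's top measured about 0.066–0.069 m, against 0.066 expected.
- **Other items:** The bottle, cup and carton appear unmoved. I judged this by eye and did not measure it.
- **Robot:** The gripper is open and clear of everything. The highest force in the readings after each move was about 10 N.

One reading disagreed throughout: the gripper opening came out 2–4 mm below the nominal diameter of every part it held. The size of the difference was similar each time, and every grasp held.

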